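Snap the lid on the spice tub and stack it

ROBOT

A 7-joint arm with a two-finger parallel gripper is mounted at the origin on the work surface. World frame = base frame: x ahead of the robot, y to its left, z up, the work surface at z = 0. Lengths are in m, angles in rad, forces in N, time in s.
With the tool pointing down it reaches from about 0.4 to 0.875 m from the base axis. Payload 19.3 kg.
Tool frame: the origin (TCP) lies midway between the tips of the shut fingers; the grasp point (between the pads) lies 19 mm behind it; z points along the fingers, y is the line along which they close (so a half turn about z gives the same grasp; the last joint's range is limited). The gripper opens to 85 mm and grips with 20 to 120 N. Pads are 22 mm wide; open, the fingers measure 114 mm over their backs; the gripper's body (76 mm by 85 mm) begins 54 mm behind the grasp point. The pads swing forward as they close: fully open they stand 13 mm farther back than shut.
Start: joints at [1.106, 0.521, -0.036, 1.599, 0.021, 1.021, -0.113], TCP at [0.24, -0.577, 0.231] pointing down, gripper open.
Joint ranges: [-2.91, 2.91], [-0.3, 2.13], [-1.5, 1.42], [0.17, 2.43], [-1.26, 4.41], [0.16, 1.93], [-2.52, 2.52]. Speed limits (rad/s): [1.89, 1.89, 2.39, 2.39, 3.01, 3.01, 3.01].

INTERFACE

Orientations are given as [roll, pitch, yaw] about the fixed x, y, z axes, in that order (R = Rz(yaw) Ry(pitch) Rx(roll)).
In Python, from workcell import bot gives the robot as it stands.
- The arm moves only by the tool move_arm, never from a script. Its argument "moves" is a list that holds one entry, the list of rows, each a list of 7 numbers: the opening, from 0 (shut) to 1 (fully open), then the shift along the tool's x, y, z in units of 1000 mm (1.0 is 1000 mm), then the turn, a rotation vector about the tool's x, y, z in units of 2 pi rad (1.0 is 2 pi rad). A call has 1 to 5 rows; each row is the pose to reach, as a shift and turn from the pose commanded when the call began, along the tool's axes at that moment, turning the shorter way round; what a row does not reach only later rows make up. A row lasts 1/10 s, in which the tool goes at most 50 mm and 8.59 degrees, less where a joint would pass 70% of its speed; a pose out of reach is approached as far as the arm can. A call with a number of a shift or a turn outside -1 to 1 is refused whole. A call with a gripper value outside its range is refused whole. The fingers move at their own pace and stop on an object; "force" is the grip in N (left out, the last holds). Time passes only in rows, so rows that repeat a pose let the fingers close. It gives the time, the measured TCP pose, the force, the opening and the grip force at its end, in the units of the state.
- bot.observe(): the state, without advancing time (a new reading comes with each control period).
- bot.grab_frame(name): name is "scene" or "top"; returns the picture (400x640x3 uint8, red, green, blue); there is no depth.
- bot.camera_params(name): a dict with "vertical_fov" (degrees; the focal length in pixels is half the picture's height over the tangent of half this angle, whatever the lens; pixels are square), "cx", "cy" (the principal point, pixels), "R" (3x3) and "t" (3): a world point X has camera coordinates R X + t. Camera axes: x right, y down, z forward; pixel columns grow to the right and rows downward; lengths in m; the calibration is good to about 2 mm. A picture is of the moment at which its call begins. camera_params takes no time and is no camera call.
- bot.job_done(): hands the job in; it is judged then, once.
The state is a dict: "clock": time; "qpos": joint angles; "qd": joint speeds; "joint_efforts": joint torques, N m; "position": TCP position; "tool_rot": TCP orientation; "force": force on the tool from outside, world axes, zero at the start; "moment": the same for the moment, N m; "grip_width": finger opening in m; "finger_force": force on a finger pad.
Only numpy, scipy, OpenCV 4.12 (cv2) and the standard library are available. Lean on these libraries where they do the work, as an engineer would, in place of code of your own. Each camera call takes 0.05 s, during which the arm holds its last target. There are 200 camera calls.

TASK

The open tub of cinnamon sticks is to be put away: set the long lid on it (not the short one) and press it down until it has snapped home at both ends, while the tub stands on the cart. Then stack the closed tub on the tub that is already shut, so that its foot nests inside the raised rib of that lid, and let go. Keep the tub upright and leave the shut tub and the other loose things where they are.

Things in the scene. Friction and masses are not known exactly. Their poses are not given: they have to be found in the camera images.
- tub_mid (a point): Open white plastic tub with cinnamon sticks in it, loose, 0.2 kg: 150 long (x axis) x 56 wide (y) x 64 mm high (z up). The point is its centre, 32 mm above its underside, 32 mm below its rim. The lowest 6 mm is a foot of 140 x 46 mm. The rim is bevelled inwards at its top. A smooth springy catch sticks out 4 mm under the rim at each end. Either way round is the same.
- lid_mid (a point): The lid that fits: white plastic, loose, right way up, 0.07 kg, 165 long (x axis) x 63 wide (y) x 25 mm high (z up). The point is its centre, 12.5 mm above its lower edge. The skirt's long sides, 20 mm high, are the place to grip. The plate's upper face is 20.5 mm above the lower edge; round it a rib, up to 25 mm, encloses a recess of 146 x 52 mm. Either way round fits.
- lid_end_a (a point): Point on the long lid's plate (upper face, in the recess) 60 mm from its centre along +x: a good place to press that end. Set on the tub, the lid centres itself from about 2 mm off and rests on the catches, its lower edge about 56 mm above the tub's underside; each end then snaps past its catch under about 7 to 15 N.
- lid_end_b (a point): The same at the other end, 60 mm along -x. With the lid snapped home its plate lies on the tub's rim: its lower edge is then 46 mm, and the plate's upper face 66.5 mm, above the tub's underside. The closed tub can be lifted by the sides of the lid.
- stack_seat (a point): Stacking place: centre of the flat recess (146 x 52 mm, rib 4.5 mm high round it) on top of the tub that is already shut, 66.5 mm above the cart's top; x along the length, z up. That tub is the same as the open one with its lid on: 165 x 63 mm over the lid, 0.6 kg, loose. The other tub's foot fits in with 3 mm to spare on each side; its underside then lies on this point.
- short_lid: A lid of the same kind for a shorter tub, 112 x 63 x 25 mm; it does not fit. A bystander; origin at the centre of its lower edge.
- plates: Stack of six white melamine plates, 230 mm across, 60 mm high. A bystander; origin under its centre.
- jar: Glass jar with a dark twist cap, 80 mm across, 120 mm high. A bystander; origin under its centre.
- turner: Orange silicone turner, 280 mm long, lying flat. A bystander.
- molcajete: Grey stone bowl, 120 mm across, 65 mm high. A bystander; origin under its centre.
Mind the look-alikes: they are no part of the job. What is shaped like the part that bears tub_mid but orange or purple is not meant.

How it is judged:
On the way:
1. the long lid is snapped home on the tub at both ends while the tub stands on the cart (z of each of lid_end_a, lid_end_b in the frame of tub_mid below 0.0365 m and horizontal distance between lid_mid and tub_mid below 0.006 m and angle between the x axis of lid_mid and the x axis of tub_mid, either way round below 0.08 rad and height (world z) of tub_mid below 0.042 m), for 0.2 s.
At the end, for the whole second after the job is handed in: The lid is home on the tub (its plate within 2 mm of its seated height at both ends) and the closed tub rests still and upright on the shut tub, its foot down inside the rib (within 2.5 mm of the recess floor, centred within 7 mm, in line within 0.09 rad), the shut tub standing upright on the cart (z of each of lid_end_a, lid_end_b in the frame of tub_mid below 0.0365 m and horizontal distance between lid_mid and tub_mid below 0.006 m and angle between the x axis of lid_mid and the x axis of tub_mid, either way round below 0.08 rad and z of tub_mid in the frame of stack_seat between 0.029 and 0.0345 m and horizontal distance between tub_mid and stack_seat below 0.007 m and angle between the x axis of tub_mid and the x axis of stack_seat, either way round below 0.09 rad and angle between each of tub_mid, stack_seat's own z axis and vertical below 0.05 rad and linear speed of tub below 0.02 m/s and height (world z) of stack_seat above 0.062 m); the robot touches nothing.
It fails at once if the tub of cinnamon is tipped more than 0.5 rad (angle between tub_mid's own z axis and vertical above 0.5 rad).
It fails at once if the shut tub is shifted more than 35 mm (distance of stack_seat from where it was at the start of the episode above 0.035 m).
It fails at once if a bystander is shifted more than 30 mm (distance of any of short_lid, plates, jar, turner, molcajete from where it was at the start of the episode above 0.03 m).
It also fails if it takes over 64 s, if anything falls off the work surface, if the arm or the gripper's body presses on something with over 40 N, if the wrist force passes 120 N, or if a joint passes its speed limit or range.

## Working session

There is one attempt and no reset: what is moved stays moved. The work goes in short steps, Python scripts to look and compute and a tool call to move; the robot and the scene stay as the last step left them, time stands still between calls to the robot, and variables do not carry over. Pictures are saved under pics/ and viewed, at most 10 in all, crops included, and the job is handed in when it is done.

Besides the shell and the picture viewer there is one more tool, called after "Call:" by a JSON object that holds its "name" and its "arguments". move_arm: Moves the arm, as the interface text tells. Shifts and turns lie within -1 to 1; 1 stands for 1000 mm of shift or 2 pi rad of turn. Its arguments: {"type":"object","properties":{"moves":{"type":"array"},"force":{"type":"number"}},"required":["moves"]}

```bash
mkdir -p pics; python3 - <<'E'
from workcell import bot
import cv2
for n in("scene","top"):
    f=bot.grab_frame(n); cv2.imwrite(f"pics/{n}0.png",f[:,:,::-1]); print(n,bot.camera_params(n))
s=bot.observe(); print(s)
E
```

```text
scene {'vertical_fov': 56.15943467185691, 'cx': 318.9987839051602, 'cy': 196.9459431420773, 'R': array([[ 0.7815701 ,  0.62369054, -0.01258153],
       [ 0.38061275, -0.49274569, -0.78251877],
       [-0.49424905,  0.60680458, -0.62249986]]), 't': array([-0.43108279, -0.13976526,  1.48635883])}
top {'vertical_fov': 51.35963202683865, 'cx': 318.3650479213822, 'cy': 197.18274783567375, 'R': array([[-0.02100668, -0.99950616, -0.02336981],
       [-0.98118358,  0.02509769, -0.19143901],
       [ 0.191931  ,  0.01890858, -0.98122625]]), 't': array([0.00880741, 0.57372368, 1.22996335])}
{'clock': 0.1, 'qpos': array([ 1.10579986,  0.52196686, -0.03633554,  1.5999138 ,  0.02123793,
        1.02110707, -0.11280832]), 'qd': array([ 0.00010684, -0.00077702, -0.0004821 , -0.00202534,  0.00077148,
       -0.00153212, -0.00036756]), 'joint_efforts': array([ 4.95678862e-03, -9.28502584e+01,  1.98470235e+00, -3.70536160e+01,
        1.81553350e-02,  5.35967920e-03,  1.42529434e-04]), 'position': array([ 0.24024202, -0.5766722 ,  0.23078877]), 'tool_rot': array([-3.14058831e+00,  9.80098526e-05,  3.94803407e-01]), 'force': array([-0.62415811,  0.05046473, -0.08338487]), 'moment': array([-0.0137075 ,  0.00216567, -0.01662802]), 'finger_force': 0.0, 'grip_width': 0.08519876502572465}
```

View pics/scene0.png

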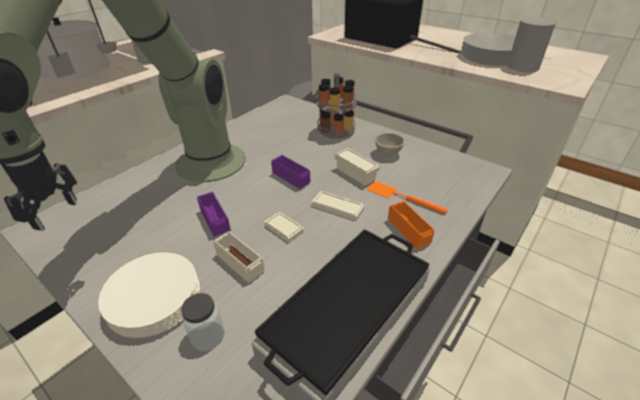

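View pics/top0.png

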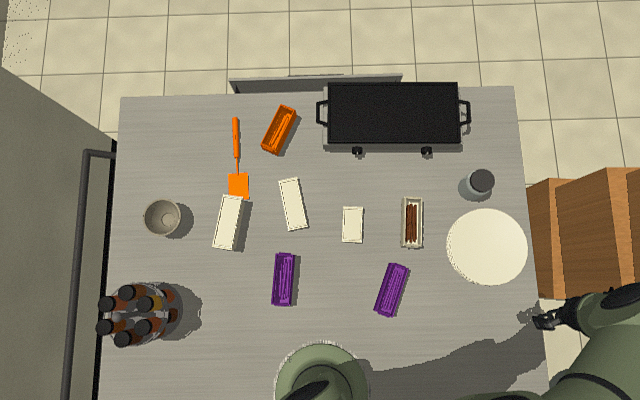

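The open tub with cinnamon is at top (412,222) / scene (239,257), the long lid at top (293,204) / scene (338,205), the shut tub at top (228,222) / scene (356,166), and the short lid at top (352,225). I'll enlarge these next.

```bash
python3 - <<'E'
import cv2,numpy as np
t=cv2.imread("pics/top0.png");s=cv2.imread("pics/scene0.png")
def c(im,x,y,w,h,k): return cv2.resize(im[y:y+h,x:x+w],None,fx=k,fy=k,interpolation=cv2.INTER_CUBIC)
a=np.hstack([c(t,205,170,60,90,4*0+4),c(t,268,165,60,90,4),c(t,385,180,60,90,4)])
a=cv2.resize(a,(720,360))
b=np.hstack([c(s,326,140,60,55,4),c(s,302,180,70,55,4)[:,:240],c(s,209,228,60,55,4)])
cv2.imwrite("pics/crop1.png",np.vstack([a,b]))
E
```

```text
(no output)
```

View pics/crop1.png

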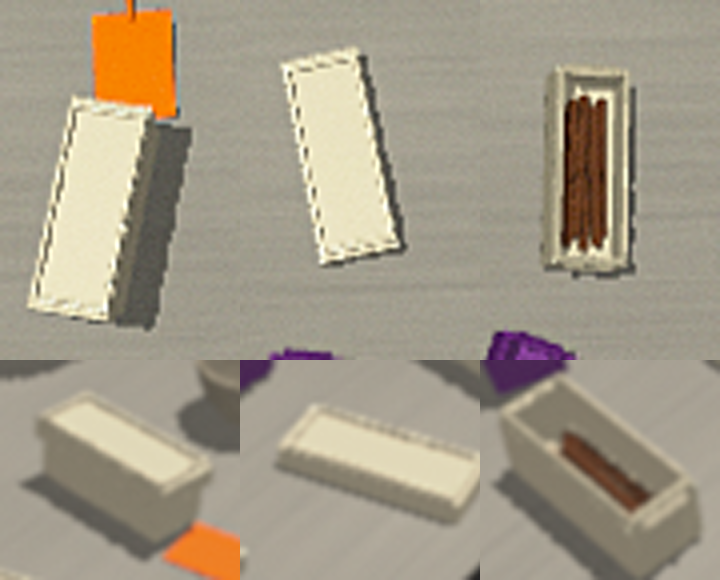

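```bash
python3 - <<'E'
import cv2,numpy as np
s=cv2.imread("pics/scene0.png")
def c(x,y,w=66,h=48,k=6): return cv2.resize(s[y:y+h,x:x+w],None,fx=k,fy=k,interpolation=cv2.INTER_CUBIC)
cv2.imwrite("pics/crop2.png",np.vstack([np.hstack([c(326,142),c(305,182)]),np.hstack([c(207,230),c(325,145)])]))
E
```

```text
(no output)
```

View pics/crop2.png

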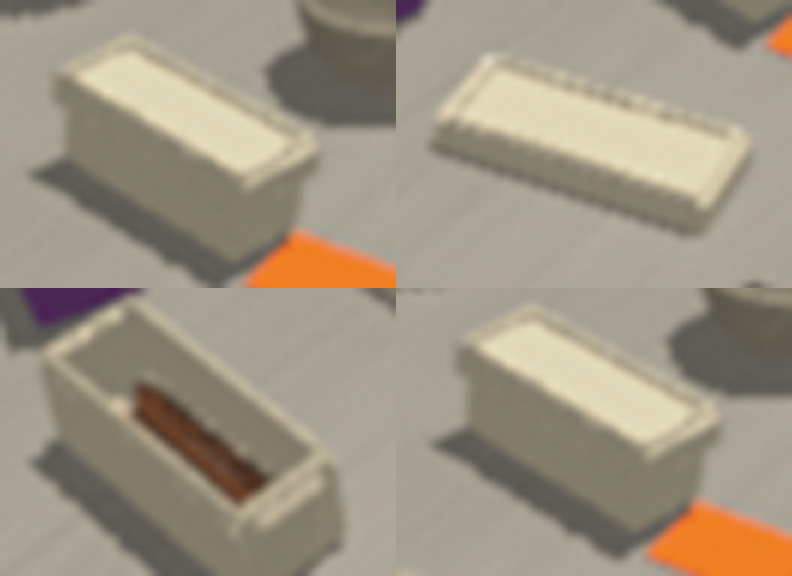

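```bash
cat > h.py <<'E'
import numpy as np
from workcell import bot
from scipy.optimize import least_squares
def P(n):
    c=bot.camera_params(n); f=200/np.tan(np.radians(c["vertical_fov"])/2)
    return f,c
def proj(n,X):
    f,c=P(n); p=np.atleast_2d(X)@c["R"].T+c["t"]; return f*p[:,:2]/p[:,2:]+[c["cx"],c["cy"]]
def rect(p,L,W):
    x,y,z,a=p; q=np.array([[1,1],[1,-1],[-1,-1],[-1,1]])*[L/2,W/2]
    R=np.array([[np.cos(a),-np.sin(a)],[np.sin(a),np.cos(a)]]); return np.c_[q@R.T+[x,y],np.full(4,z)]
def fit(obs,L,W,p0=(.6,0,.05,0)):
    r=least_squares(lambda p:np.concatenate([(proj(n,rect(p,L,W))-o).ravel() for n,o in obs]),p0); return r.x,r.fun
E
python3 - <<'E'
from h import *
A=np.array
D={'shut':((205,170),[(76,98),(155,107),(108,320),(30,308)],(326,142),[(318,147),(243,186),(57,75),(133,37)],.165,.063),
'lid':((268,165),[(42,63),(117,48),(162,247),(83,263)],(305,182),[(352,130),(310,210),(41,126),(94,55)],.165,.063),
'tub':((385,180),[(76,68),(149,69),(145,265),(70,262)],(207,230),[(330,167),(238,237),(45,64),(130,15)],.150,.056)}
for k,(o1,a,o2,b,L,W) in D.items():
    obs=[('top',A(o1)+A(a)/4-.4),('scene',A(o2)+A(b)/6-.4)]
    p,r=fit(obs,L,W); print(k,p.round(4),'r',np.abs(r).max().round(2), r.round(1))
    for n,o in obs: print(n,fit([(n,o)],L,W,p)[0].round(4))
E
```

```text
shut [ 0.5049  0.274   0.0662 -0.1998] r 1.25 [-0.3 -1.  -0.2  0.2 -0.   0.  -0.9 -0.7 -0.1  0.2 -0.1  0.4 -0.9 -0.2
 -1.2  0.3]
top [ 0.5048  0.2746  0.0593 -0.192 ]
scene [ 0.4953  0.2933  0.0533 -0.212 ]
lid [0.5646 0.0788 0.02   0.199 ] r 1.52 [-0.6 -0.  -0.1 -0.6 -0.4 -0.5 -0.3 -0.1  0.4  1.5 -0.1 -0.5 -1.  -1.
 -1.2  0.5]
top [0.5641 0.0779 0.0175 0.1967]
scene [0.5528 0.0983 0.0018 0.2103]
tub [ 0.4929 -0.2872  0.0584 -0.0856] r 1.27 [-0.2 -0.5 -0.1  0.3  0.   0.3  0.  -0.1  0.8 -0.  -0.5  0.1 -1.3  1.
  0.9 -1. ]
top [ 0.4937 -0.2886  0.0523 -0.0847]
scene [ 0.4776 -0.277   0.04   -0.082 ]
```

```bash
cat >> h.py <<'E'
def go(x,y,z,yaw,from_=None):
    s=bot.observe(); p=s["position"] if from_ is None else from_[:3]; a=s["tool_rot"][2] if from_ is None else from_[3]
    d=np.array([x,y,z])-p; c,n=np.cos(a),np.sin(a)
    t=np.array([c*d[0]+n*d[1], n*d[0]-c*d[1], -d[2]])
    print("shift",t.round(4),"turn_z",round(-(yaw-a)/(2*np.pi),4),"dist",np.linalg.norm(d).round(3))
E
python3 - <<'E'
from h import *
A=np.array
D={'shut':((205,170),[(76,98),(155,107),(108,320),(30,308)],(326,142),[(318,147),(243,186),(57,75),(133,37)],.165,.063,.071),
'lid':((268,165),[(42,63),(117,48),(162,247),(83,263)],(305,182),[(352,130),(310,210),(41,126),(94,55)],.165,.063,.025),
'tub':((385,180),[(76,68),(149,69),(145,265),(70,262)],(207,230),[(330,167),(238,237),(45,64),(130,15)],.150,.056,.064)}
for k,(o1,a,o2,b,L,W,z) in D.items():
    obs=[('top',A(o1)+A(a)/4-.4),('scene',A(o2)+A(b)/6-.4)]
    for ob in (obs,obs[:1],obs[1:]):
        r=least_squares(lambda p:np.concatenate([(proj(n,rect((p[0],p[1],z,p[2]),L,W))-o).ravel() for n,o in ob]),(.5,0,0)); print(k,r.x.round(4))
go(.494,-.2865,.15,-.086)
E
```

```text
shut [ 0.5053  0.2722 -0.2006]
shut [ 0.5031  0.2717 -0.1917]
shut [ 0.5097  0.2703 -0.2216]
lid [0.5651 0.0773 0.1977]
lid [0.5627 0.0773 0.1967]
lid [0.5688 0.0756 0.2015]
tub [ 0.4942 -0.2878 -0.0873]
tub [ 0.4922 -0.2863 -0.085 ]
tub [ 0.4974 -0.29   -0.088 ]
shift [ 0.3458 -0.1702  0.0808] turn_z 0.0765 dist 0.394
```

Call:
{"name": "move_arm", "arguments": {"moves": [[[1,0.043,-0.021,0.01,0,0,0.0095],[1,0.086,-0.042,0.02,0,0,0.019],[1,0.129,-0.063,0.03,0,0,0.0285],[1,0.172,-0.084,0.04,0,0,0.038],[1,0.215,-0.105,0.05,0,0,0.0475]]], "force": 20}}

```text
clock: 0.6
position: [0.3993, -0.3957, 0.1808]
tool_rot: [-3.141, 0.0, 0.094]
force: [1.5, 0.7, -0.1]
grip_width: 0.0853
finger_force: 0.0
```

```bash
python3 -c "
from h import *
print(bot.observe()['position'],bot.observe()['tool_rot'])
go(.494,-.2875,.15,-.086)"
```

```text
[ 0.39930693 -0.39565484  0.18082585] [-3.14139740e+00  1.09235527e-04  9.35889235e-02]
shift [ 0.1044 -0.0988  0.0308] turn_z 0.0286 dist 0.147
```

Call:
{"name": "move_arm", "arguments": {"moves": [[[1,0.035,-0.033,0.01,0,0,0.0095],[1,0.07,-0.066,0.02,0,0,0.019],[1,0.1044,-0.0988,0.0308,0,0,0.0286],[1,0.1044,-0.0988,0.0308,0,0,0.0286],[1,0.1044,-0.0988,0.0308,0,0,0.0286]]]}}

```text
clock: 1.1
position: [0.4932, -0.2878, 0.1499]
tool_rot: [-3.141, 0.001, -0.081]
force: [-0.8, -0.2, -0.1]
grip_width: 0.0855
finger_force: 0.0
```

```bash
python3 - <<'E'
from h import *
import cv2
print(bot.observe()['position'],bot.observe()['tool_rot'])
go(.494,-.2875,.03,-.086)
s=bot.grab_frame("scene")[:,:,::-1];t=bot.grab_frame("top")[:,:,::-1]
c=lambda im,x,y:cv2.resize(im[y:y+100,x:x+80],None,fx=5,fy=5,interpolation=cv2.INTER_CUBIC)
cv2.imwrite("pics/hov.png",np.hstack([c(s,205,190),c(t,375,170)]))
print(proj("top",[.494,-.2875,.15]),proj("scene",[.494,-.2875,.15]))
E
```

```text
[ 0.49316749 -0.28783874  0.14993646] [-3.14122021e+00  1.12696023e-03 -8.05711260e-02]
shift [ 0.0008 -0.0004  0.1199] turn_z 0.0009 dist 0.12
[[418.53407909 216.02106087]] [[231.97445841 224.85708231]]
```

View pics/hov.png

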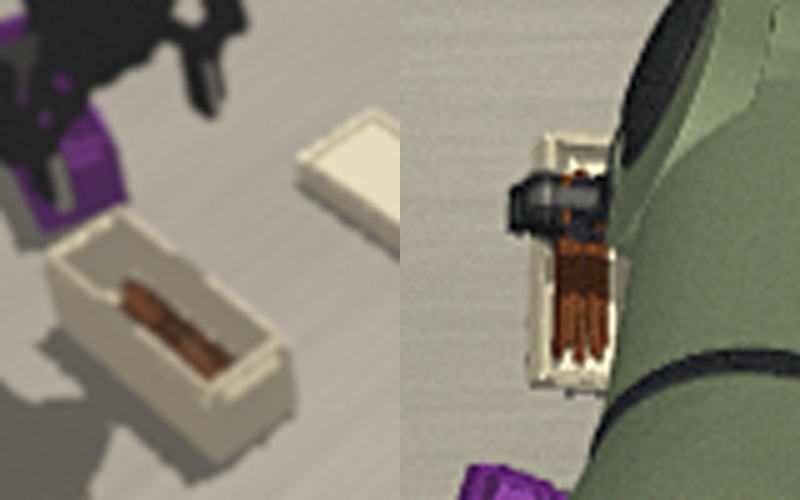

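The tub is centred under the fingers: the finger tips are at scene (216,231) and (247,213), and their midpoint is within 2 px of the prediction. I'll descend and close gently to centre the tub.

Call:
{"name": "move_arm", "arguments": {"moves": [[[1,0.0008,-0.0004,0.04,0,0,0.0009],[1,0.0008,-0.0004,0.08,0,0,0.0009],[1,0.0008,-0.0004,0.11,0,0,0.0009],[1,0.0008,-0.0004,0.12,0,0,0.0009],[0.75,0.0008,-0.0004,0.12,0,0,0.0009]]]}}

```text
clock: 1.7
position: [0.4926, -0.2894, 0.03]
tool_rot: [-3.141, 0.002, -0.09]
force: [-0.4, -0.1, 0.0]
grip_width: 0.0737
finger_force: 0.0
```

Call:
{"name": "move_arm", "arguments": {"moves": [[[0.6,0,0,0,0,0,0],[0.55,0,0,0,0,0,0],[0.5,0,0,0,0,0,0],[0.5,0,0,0,0,0,0],[0.5,0,0,0,0,0,0]]]}}

```text
clock: 2.2
position: [0.4943, -0.2894, 0.0321]
tool_rot: [3.14, -0.002, -0.089]
force: [-1.9, -1.3, 9.3]
grip_width: 0.0557
finger_force: 23.5
```

Call:
{"name": "move_arm", "arguments": {"moves": [[[0.5,0,0,0,0,0,0],[0.8,0,0,0,0,0,0],[1,0,0,0,0,0,0],[1,0,0,0,0,0,0],[1,0,0,-0.03,0,0,0]]]}}

```text
clock: 2.7
position: [0.4921, -0.2876, 0.0583]
tool_rot: [-3.14, 0.005, -0.089]
force: [0.0, -0.3, 0.6]
grip_width: 0.0853
finger_force: 0.0
```

Call:
{"name": "move_arm", "arguments": {"moves": [[[1,0,0,-0.04,0,0,0],[1,0,0,-0.08,0,0,0],[1,0,0,-0.11,0,0,0],[1,0,0,-0.11,0,0,0],[1,0,0,-0.11,0,0,0]]]}}

```text
clock: 3.2
position: [0.4939, -0.2886, 0.1709]
tool_rot: [3.141, -0.001, -0.089]
force: [-0.5, -0.1, -0.7]
grip_width: 0.0853
finger_force: 0.0
```

```bash
python3 - <<'E'
from h import *
print(bot.observe()['position'],bot.observe()['tool_rot'])
go(.5651,.0773,.12,.198)
E
```

```text
[ 0.49386483 -0.28855863  0.17086409] [ 3.14131292e+00 -1.03525289e-03 -8.88825357e-02]
shift [ 0.0385 -0.3707  0.0509] turn_z -0.0457 dist 0.376
```

Call:
{"name": "move_arm", "arguments": {"moves": [[[1,0.004,-0.045,0.0,0,0,-0.006],[1,0.009,-0.09,0.0,0,0,-0.012],[1,0.013,-0.135,0.0,0,0,-0.018],[1,0.018,-0.18,0.0,0,0,-0.024],[1,0.023,-0.225,0.0,0,0,-0.03]]]}}

```text
clock: 3.7
position: [0.536, -0.0647, 0.1692]
tool_rot: [-3.141, 0.002, 0.101]
force: [0.3, -0.8, -0.4]
grip_width: 0.0852
finger_force: 0.0
```

```bash
python3 - <<'E'
from h import *
print(bot.observe()['position'],bot.observe()['tool_rot'])
go(.5651,.0773,.08,.198)
E
```

```text
[ 0.53602515 -0.06466884  0.16923838] [-3.14121236e+00  1.95922421e-03  1.00964791e-01]
shift [ 0.0432 -0.1383  0.0892] turn_z -0.0154 dist 0.17
```

Call:
{"name": "move_arm", "arguments": {"moves": [[[1,0.0108,-0.0345,0.02,0,0,-0.004],[1,0.0216,-0.069,0.042,0,0,-0.008],[1,0.0324,-0.1035,0.065,0,0,-0.012],[1,0.0432,-0.1383,0.0892,0,0,-0.0154],[1,0.0432,-0.1383,0.0892,0,0,-0.0154]]]}}

```text
clock: 4.2
position: [0.5638, 0.0808, 0.077]
tool_rot: [-3.139, 0.005, 0.203]
force: [0.5, -0.2, 0.1]
grip_width: 0.0854
finger_force: 0.0
```

Call:
{"name": "move_arm", "arguments": {"moves": [[[1,0,0,0,0,0,0],[1,0,0,0,0,0,0]]]}}

```text
clock: 4.4
position: [0.5655, 0.0744, 0.0808]
tool_rot: [3.141, 0.001, 0.195]
force: [-0.6, 0.2, -0.7]
grip_width: 0.0853
finger_force: 0.0
```

```bash
python3 - <<'E'
from h import *
print(bot.observe()['position'],bot.observe()['tool_rot'])
go(.5651,.0773,.0,.198)
E
```

```text
[0.56551618 0.07437388 0.08084151] [3.14116218e+00 1.05190805e-03 1.95151252e-01]
shift [ 0.0002 -0.003   0.0808] turn_z -0.0005 dist 0.081
```

Call:
{"name": "move_arm", "arguments": {"moves": [[[1,0,0,0.025,0,0,0],[1,0,0,0.05,0,0,0],[1,0,0,0.07,0,0,0],[1,0,0,0.078,0,0,0],[1,0,0,0.078,0,0,0]]]}}

```text
clock: 4.9
position: [0.5655, 0.0745, 0.0029]
tool_rot: [3.141, 0.001, 0.195]
force: [-0.8, 1.0, 0.5]
grip_width: 0.0854
finger_force: 0.0
```

Call:
{"name": "move_arm", "arguments": {"moves": [[[0.9,0,0,0,0,0,0],[0.8,0,0,0,0,0,0],[0.7,0,0,0,0,0,0],[0.6,0,0,0,0,0,0],[0.5,0,0,0,0,0,0]]], "force": 40}}

```text
clock: 5.4
position: [0.5665, 0.0754, 0.0046]
tool_rot: [3.142, -0.002, 0.196]
force: [-3.0, -0.2, 11.6]
grip_width: 0.0621
finger_force: 41.3
```

Call:
{"name": "move_arm", "arguments": {"moves": [[[0.5,0,0,0,0,0,0],[0.5,0,0,0,0,0,0],[0.5,0,0,0,0,0,0]]]}}

```text
clock: 5.7
position: [0.5665, 0.0754, 0.0046]
tool_rot: [3.142, -0.002, 0.196]
force: [-2.8, -0.3, 11.4]
grip_width: 0.0622
finger_force: 41.3
```

Call:
{"name": "move_arm", "arguments": {"moves": [[[0.5,0,0,-0.03,0,0,0],[0.5,0,0,-0.07,0,0,0],[0.5,0,0,-0.1,0,0,0],[0.5,0,0,-0.13,0,0,0],[0.5,0,0,-0.13,0,0,0]]], "force": 60}}

```text
clock: 6.2
position: [0.5678, 0.0756, 0.1377]
tool_rot: [3.142, -0.006, 0.196]
force: [0.4, -0.2, -0.7]
grip_width: 0.0613
finger_force: 69.9
```

```bash
python3 - <<'E'
from h import *
print(bot.observe()['position'],bot.observe()['tool_rot'])
go(.4952,-.2887,.13,-.089)
E
```

```text
[0.56780083 0.07562596 0.13765718] [ 3.1415704  -0.00637182  0.19595841]
shift [-0.1421  0.3432  0.0077] turn_z 0.0454 dist 0.372
```

Call:
{"name": "move_arm", "arguments": {"moves": [[[0.5,-0.0142,0.034,0,0,0,0.0045],[0.5,-0.0284,0.068,0,0,0,0.009],[0.5,-0.0426,0.103,0,0,0,0.0136],[0.5,-0.0568,0.137,0,0,0,0.0182],[0.5,-0.071,0.1716,0,0,0,0.0227]]]}}

```text
clock: 6.7
position: [0.5291, -0.1082, 0.1333]
tool_rot: [3.142, -0.0, 0.053]
force: [1.8, -0.7, -1.1]
grip_width: 0.0611
finger_force: 69.8
```

```bash
python3 - <<'E'
from h import *
print(bot.observe()['position'],bot.observe()['tool_rot'])
go(.4952,-.2887,.13,-.089)
E
```

```text
[ 0.52908678 -0.10815114  0.13332762] [ 3.14155204e+00 -1.59306379e-04  5.25382774e-02]
shift [-0.0433  0.1785  0.0033] turn_z 0.0225 dist 0.184
```

Call:
{"name": "move_arm", "arguments": {"moves": [[[0.5,-0.01,0.04,0,0,0,0.0055],[0.5,-0.02,0.08,0,0,0,0.011],[0.5,-0.03,0.12,0,0,0,0.016],[0.5,-0.038,0.155,0,0,0,0.02],[0.5,-0.0433,0.1785,0.0033,0,0,0.0225]]]}}

```text
clock: 7.2
position: [0.495, -0.2902, 0.1302]
tool_rot: [3.141, -0.0, -0.091]
force: [-0.2, 0.6, -1.1]
grip_width: 0.0611
finger_force: 69.8
```

Call:
{"name": "move_arm", "arguments": {"moves": [[[0.5,0,0,0,0,0,0],[0.5,0,0,0,0,0,0],[0.5,0,0,0,0,0,0],[0.5,0,0,0,0,0,0]]]}}

```text
clock: 7.6
position: [0.4964, -0.2863, 0.1301]
tool_rot: [-3.141, -0.0, -0.086]
force: [1.1, 0.5, 0.0]
grip_width: 0.0616
finger_force: 69.8
```

```bash
python3 - <<'E'
from h import *
print(bot.observe()['position'],bot.observe()['tool_rot'])
go(.4952,-.2887,.075,-.089)
E
```

```text
[ 0.49643721 -0.2863093   0.13009173] [-3.14131176e+00 -2.12936895e-04 -8.61457073e-02]
shift [-0.001   0.0025  0.0551] turn_z 0.0005 dist 0.055
```

Call:
{"name": "move_arm", "arguments": {"moves": [[[0.5,-0.001,0.0025,0.02,0,0,0.0005],[0.5,-0.001,0.0025,0.04,0,0,0.0005],[0.5,-0.001,0.0025,0.0551,0,0,0.0005],[0.5,-0.001,0.0025,0.0551,0,0,0.0005],[0.5,-0.001,0.0025,0.0551,0,0,0.0005]]]}}

```text
clock: 8.1
position: [0.495, -0.2895, 0.0751]
tool_rot: [-3.141, 0.0, -0.09]
force: [1.1, -0.5, -0.4]
grip_width: 0.0611
finger_force: 69.8
```

```bash
python3 - <<'E'
from h import *
import cv2
print(bot.observe()['position'],bot.observe()['tool_rot'])
go(.4952,-.2887,.075,-.089)
s=bot.grab_frame("scene")[:,:,::-1];t=bot.grab_frame("top")[:,:,::-1]
c=lambda im,x,y:cv2.resize(im[y:y+75,x:x+65],None,fx=6,fy=6,interpolation=cv2.INTER_CUBIC)
cv2.imwrite("pics/pl.png",np.hstack([c(s,205,215),c(t,385,185)]))
E
```

```text
[ 0.49500642 -0.28947062  0.07514558] [-3.14146664e+00  1.64739892e-04 -9.04281506e-02]
shift [ 0.0001 -0.0008  0.0001] turn_z -0.0002 dist 0.001
```

View pics/pl.png

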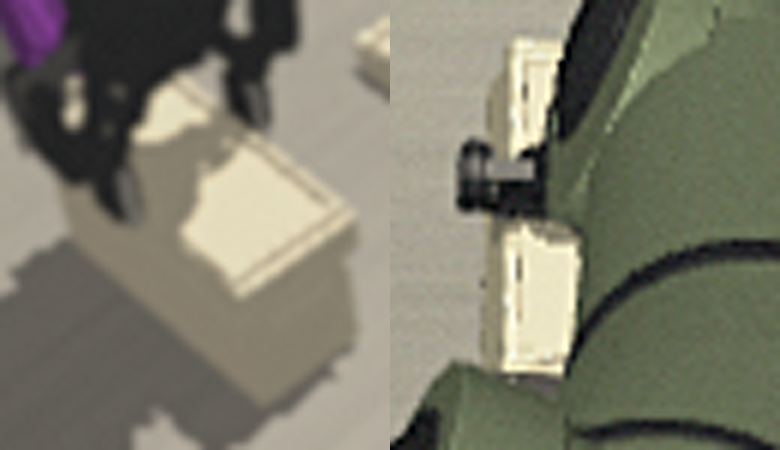

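The lid hovers over the tub. Its corners are at scene crop (355,213) and (238,297), and top crop (118,38) and (110,372). I'll check its centre against the tub with these.

```bash
python3 - <<'E'
from h import *
A=np.array
z=.0955;yaw=-.09
def f(ob): return least_squares(lambda p:np.concatenate([(proj(n,rect((p[0],p[1],z,yaw),.165,.063)[i])-o).ravel() for n,i,o in ob]),(.5,-.28)).x.round(4)
S=[('scene',[0,1],A([205,215])+A([(355,213),(238,297)])/6-.4)]
T=[('top',[0,3],A([385,185])+A([(118,38),(110,372)])/6-.4)]
print(f(S),f(T),f(S+T), 'tub scene .4974,-.29 top .4922,-.2863 both .4942,-.2878')
E
```

```text
[ 0.4976 -0.2917] [ 0.4929 -0.2867] [ 0.4948 -0.289 ] tub scene .4974,-.29 top .4922,-.2863 both .4942,-.2878
```

Lid and tub agree within 1 mm, so I'll lower it.

Call:
{"name": "move_arm", "arguments": {"moves": [[[0.5,0,0,0.004,0,0,0],[0.5,0,0,0.008,0,0,0],[0.5,0,0,0.011,0,0,0],[0.5,0,0,0.014,0,0,0],[0.5,0,0,0.014,0,0,0]]]}}

```text
clock: 8.7
position: [0.4948, -0.2897, 0.0606]
tool_rot: [-3.142, 0.0, -0.091]
force: [0.2, 0.1, 2.0]
grip_width: 0.0612
finger_force: 70.2
```

Call:
{"name": "move_arm", "arguments": {"moves": [[[0.5,0,0,0.0015,0,0,0],[0.5,0,0,0.003,0,0,0],[0.5,0,0,0.003,0,0,0]]]}}

```text
clock: 9.0
position: [0.4953, -0.2901, 0.0585]
tool_rot: [3.141, -0.001, -0.091]
force: [0.2, 0.0, 10.0]
grip_width: 0.061
finger_force: 71.0
```

The lid now rests on the catches as predicted. I'll press while gripping it, in small steps.

Call:
{"name": "move_arm", "arguments": {"moves": [[[0.5,0,0,0.001,0,0,0],[0.5,0,0,0.002,0,0,0],[0.5,0,0,0.003,0,0,0],[0.5,0,0,0.004,0,0,0]]], "force": 100}}

```text
clock: 9.4
position: [0.4958, -0.2903, 0.0546]
tool_rot: [3.141, -0.002, -0.091]
force: [4.0, -2.2, 10.1]
grip_width: 0.0604
finger_force: 109.6
```

Call:
{"name": "move_arm", "arguments": {"moves": [[[0.5,0,0,0.0015,0,0,0],[0.5,0,0,0.003,0,0,0],[0.5,0,0,0.0045,0,0,0],[0.5,0,0,0.0045,0,0,0]]]}}

```text
clock: 9.8
position: [0.4951, -0.2899, 0.0512]
tool_rot: [3.141, -0.001, -0.091]
force: [-9.2, 6.2, 41.4]
grip_width: 0.0598
finger_force: 115.3
```

Call:
{"name": "move_arm", "arguments": {"moves": [[[0.5,0,0,-0.003,0,0,0],[0.7,0,0,-0.003,0,0,0],[1,0,0,-0.003,0,0,0],[1,0,0,-0.003,0,0,0],[1,0,0,-0.003,0,0,0]]], "force": 60}}

```text
clock: 10.3
position: [0.4947, -0.2897, 0.0521]
tool_rot: [-3.141, 0.0, -0.091]
force: [-0.8, -0.2, 1.0]
grip_width: 0.0859
finger_force: 0.0
```

Call:
{"name": "move_arm", "arguments": {"moves": [[[1,0,0,-0.03,0,0,0],[1,0,0,-0.06,0,0,0],[0.6,0,0,-0.06,0,0,0],[0.3,0.03,0,-0.06,0,0,0],[0,0.06,0,-0.06,0,0,0]]]}}

```text
clock: 10.8
position: [0.555, -0.2955, 0.1124]
tool_rot: [3.142, -0.0, -0.092]
force: [1.0, 0.2, 0.1]
grip_width: 0.0438
finger_force: 0.0
```

Call:
{"name": "move_arm", "arguments": {"moves": [[[0,0,0,0,0,0,0],[0,0,0,0.01,0,0,0],[0,0,0,0.02,0,0,0],[0,0,0,0.03,0,0,0],[0,0,0,0.03,0,0,0]]]}}

```text
clock: 11.3
position: [0.5532, -0.2949, 0.0805]
tool_rot: [-3.141, 0.003, -0.091]
force: [0.4, -0.1, -0.1]
grip_width: -0.0001
finger_force: 0.0
```

Call:
{"name": "move_arm", "arguments": {"moves": [[[0,0,0,0.005,0,0,0],[0,0,0,0.01,0,0,0],[0,0,0,0.013,0,0,0],[0,0,0,0.015,0,0,0],[0,0,0,0.016,0,0,0]]]}}

```text
clock: 11.8
position: [0.5546, -0.2953, 0.0666]
tool_rot: [3.142, -0.0, -0.091]
force: [-2.9, 2.0, 13.4]
grip_width: 0.0004
finger_force: 7.2
```

Call:
{"name": "move_arm", "arguments": {"moves": [[[0,0,0,0.0015,0,0,0],[0,0,0,0.003,0,0,0],[0,0,0,0.003,0,0,0]]]}}

```text
clock: 12.1
position: [0.5561, -0.2957, 0.0664]
tool_rot: [3.141, -0.004, -0.091]
force: [-6.6, 4.2, 41.4]
grip_width: -0.0004
finger_force: 20.4
```

This end is home: 66.4 mm under 41 N. I'll press the other end next.

Call:
{"name": "move_arm", "arguments": {"moves": [[[0,0,0,-0.02,0,0,0],[0,-0.04,0,-0.025,0,0,0],[0,-0.08,0,-0.025,0,0,0],[0,-0.12,0,-0.02,0,0,0],[0,-0.12,0,-0.015,0,0,0]]]}}

```text
clock: 12.6
position: [0.4303, -0.2845, 0.0787]
tool_rot: [3.142, 0.003, -0.094]
force: [1.3, -0.1, 0.7]
grip_width: -0.0
finger_force: 0.0
```

Call:
{"name": "move_arm", "arguments": {"moves": [[[0,0,0,0.004,0,0,0],[0,0,0,0.008,0,0,0],[0,0,0,0.011,0,0,0],[0,0,0,0.014,0,0,0],[0,0,0,0.015,0,0,0]]]}}

```text
clock: 13.1
position: [0.436, -0.2845, 0.0659]
tool_rot: [3.141, -0.001, -0.091]
force: [-20.2, 13.4, 91.5]
grip_width: -0.0002
finger_force: 45.8
```

Both ends are home. I'll back off, since that press was firm enough, and re-grip at the centre.

Call:
{"name": "move_arm", "arguments": {"moves": [[[0,0,0,-0.01,0,0,0],[0,0,0,-0.05,0,0,0],[0.5,0.03,0,-0.06,0,0,0],[1,0.06,0,-0.06,0,0,0],[1,0.06,0,-0.06,0,0,0]]], "force": 60}}

```text
clock: 13.6
position: [0.4989, -0.2891, 0.1236]
tool_rot: [3.142, -0.003, -0.088]
force: [-0.7, -0.7, -0.2]
grip_width: 0.0426
finger_force: 0.0
```

Call:
{"name": "move_arm", "arguments": {"moves": [[[1,0,0,0,0,0,0],[1,0,0,0,0,0,0],[1,0,0,0,0,0,0],[1,0,0,0,0,0,0],[1,0,0,0,0,0,0]]]}}

```text
clock: 14.1
position: [0.4945, -0.2898, 0.1234]
tool_rot: [-3.142, 0.0, -0.091]
force: [0.8, -0.8, 0.1]
grip_width: 0.0854
finger_force: 0.0
```

```bash
python3 - <<'E'
from h import *
s=bot.observe();print(s['position'],s['tool_rot'],s['grip_width'])
go(.495,-.2895,.042,-.091)
E
```

```text
[ 0.4945345  -0.28982903  0.12343736] [-3.14155416e+00  9.89511197e-05 -9.12688392e-02] 0.08537286062055548
shift [ 0.0004 -0.0004  0.0814] turn_z -0.0 dist 0.081
```

Call:
{"name": "move_arm", "arguments": {"moves": [[[1,0,0,0.03,0,0,0],[1,0,0,0.06,0,0,0],[1,0,0,0.08,0,0,0],[1,0,0,0.089,0,0,0],[1,0,0,0.089,0,0,0]]]}}

```text
clock: 14.6
position: [0.4943, -0.2895, 0.0337]
tool_rot: [-3.141, 0.001, -0.091]
force: [-0.7, 0.2, -0.3]
grip_width: 0.0853
finger_force: 0.0
```

Call:
{"name": "move_arm", "arguments": {"moves": [[[0.9,0,0,0,0,0,0],[0.8,0,0,0,0,0,0],[0.7,0,0,0,0,0,0],[0.5,0,0,0,0,0,0],[0.5,0,0,0,0,0,0]]]}}

```text
clock: 15.1
position: [0.4953, -0.2902, 0.0357]
tool_rot: [3.141, -0.002, -0.091]
force: [-2.1, 0.6, 9.7]
grip_width: 0.0622
finger_force: 62.9
```

Call:
{"name": "move_arm", "arguments": {"moves": [[[0.5,0,0,0,0,0,0],[0.5,0,0,0,0,0,0],[0.5,0,0,0,0,0,0]]]}}

```text
clock: 15.4
position: [0.4953, -0.2902, 0.0357]
tool_rot: [3.141, -0.002, -0.091]
force: [-2.6, 0.6, 9.0]
grip_width: 0.062
finger_force: 62.9
```

Call:
{"name": "move_arm", "arguments": {"moves": [[[0.5,0,0,-0.01,0,0,0],[0.5,0,0,-0.03,0,0,0],[0.5,0,0,-0.06,0,0,0],[0.5,0,0,-0.1,0,0,0],[0.5,0,0,-0.13,0,0,0]]]}}

```text
clock: 15.9
position: [0.4949, -0.2899, 0.1674]
tool_rot: [3.141, -0.002, -0.091]
force: [0.4, -0.1, -3.7]
grip_width: 0.0619
finger_force: 66.8
```

```bash
python3 - <<'E'
from h import *
s=bot.observe();print(s['position'],s['tool_rot'],s['grip_width'])
go(.5059,.2709,.165,-.2)
E
```

```text
[ 0.49494339 -0.28987711  0.16744701] [ 3.14105081e+00 -1.61610957e-03 -9.10437341e-02] 0.06186154282015524
shift [-0.0401 -0.5595  0.0024] turn_z 0.0173 dist 0.561
```

Call:
{"name": "move_arm", "arguments": {"moves": [[[0.5,-0.002,-0.03,0,0,0,0.001],[0.5,-0.005,-0.07,0,0,0,0.002],[0.5,-0.008,-0.11,0,0,0,0.0035],[0.5,-0.011,-0.15,0,0,0,0.005],[0.5,-0.014,-0.19,0,0,0,0.006]]]}}

```text
clock: 16.4
position: [0.4979, -0.0978, 0.1654]
tool_rot: [-3.141, -0.001, -0.129]
force: [1.7, 0.4, -3.2]
grip_width: 0.062
finger_force: 67.1
```

Call:
{"name": "move_arm", "arguments": {"moves": [[[0.5,-0.002,-0.04,0,0,0,0.001],[0.5,-0.005,-0.08,0,0,0,0.002],[0.5,-0.008,-0.12,0,0,0,0.0035],[0.5,-0.011,-0.16,0,0,0,0.005],[0.5,-0.013,-0.2,0,0,0,0.006]]]}}

```text
clock: 16.9
position: [0.5107, 0.1024, 0.1654]
tool_rot: [-3.141, -0.001, -0.167]
force: [0.9, 0.1, -1.9]
grip_width: 0.0626
finger_force: 67.1
```

```bash
python3 - <<'E'
from h import *
s=bot.observe();print(s['position'],s['tool_rot'],s['grip_width'])
go(.5061,.2704,.165,-.2)
E
```

```text
[0.51067478 0.1023756  0.16541604] [-3.14123833e+00 -8.18334077e-04 -1.66816731e-01] 0.0625793865469636
shift [-0.0324 -0.1649  0.0004] turn_z 0.0053 dist 0.168
```

Call:
{"name": "move_arm", "arguments": {"moves": [[[0.5,-0.008,-0.04,0,0,0,0.0015],[0.5,-0.016,-0.08,0,0,0,0.003],[0.5,-0.024,-0.12,0,0,0,0.0045],[0.5,-0.03,-0.15,0,0,0,0.0053],[0.5,-0.0324,-0.1649,0,0,0,0.0053]]]}}

```text
clock: 17.4
position: [0.5054, 0.2719, 0.1652]
tool_rot: [-3.14, -0.0, -0.197]
force: [0.3, -0.1, -1.1]
grip_width: 0.0618
finger_force: 67.1
```

Call:
{"name": "move_arm", "arguments": {"moves": [[[0.5,0,0,0.01,0,0,0],[0.5,0,0,0.02,0,0,0],[0.5,0,0,0.03,0,0,0],[0.5,0,0,0.04,0,0,0],[0.5,0,0,0.04,0,0,0]]]}}

```text
clock: 17.9
position: [0.5057, 0.2676, 0.1228]
tool_rot: [3.14, 0.002, -0.201]
force: [0.4, -0.8, -2.0]
grip_width: 0.0618
finger_force: 67.0
```

```bash
python3 - <<'E'
from h import *
import cv2
s=bot.observe();print(s['position'],s['tool_rot'],s['grip_width'])
go(.5061,.2704,.125,-.2)
s=bot.grab_frame("scene")[:,:,::-1];t=bot.grab_frame("top")[:,:,::-1]
c=lambda im,x,y:cv2.resize(im[y:y+90,x:x+65],None,fx=6,fy=6,interpolation=cv2.INTER_CUBIC)
cv2.imwrite("pics/st.png",np.hstack([c(s,322,105),c(t,198,175)]))
E
```

```text
[0.50570136 0.26756697 0.12284078] [ 3.13979684e+00  1.68026401e-03 -2.00617971e-01] 0.061810706615356016
shift [-0.0002 -0.0029 -0.0022] turn_z -0.0001 dist 0.004
```

View pics/st.png

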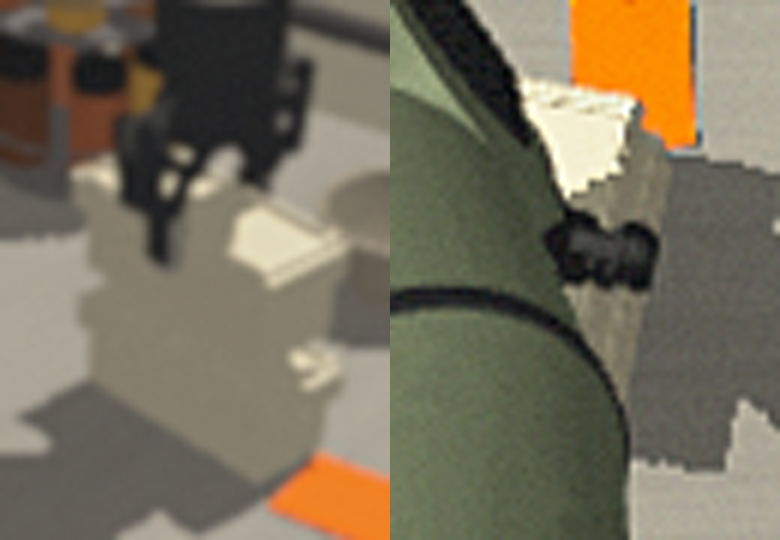

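```bash
python3 - <<'E'
from h import *
A=np.array
s=bot.observe();print(s['position'])
z=.158
for L in([0,1],[0,1,2]):
  o=A([322,105])+A([(348,245),(272,287),(72,175)][:len(L)])/6-.4
  print(least_squares(lambda p:(proj('scene',rect((p[0],p[1],z,-.2),.165,.063)[L])-o).ravel(),(.5,.27)).x.round(4))
o2=A([326,142])+A([(318,147),(243,186),(57,75)])/6-.4
print('shut',least_squares(lambda p:(proj('scene',rect((p[0],p[1],.071,-.2),.165,.063)[:3])-o2).ravel(),(.5,.27)).x.round(4))
T=A([198,175])+A([(640-390,97)])/6-.4; print(least_squares(lambda p:(proj('top',rect((p[0],p[1],z,-.2),.165,.063)[[1]])-T).ravel(),(.5,.27)).x.round(4),'shut top .5031 .2717')
E
```

```text
[0.50629347 0.26829183 0.12423112]
[0.5088 0.2612]
[0.5093 0.2613]
shut [0.5091 0.2697]
[0.5036 0.2666] shut top .5031 .2717
```

Call:
{"name": "move_arm", "arguments": {"moves": [[[0.5,0,0,0,0,0,0],[0.5,0,0,0,0,0,0],[0.5,0,0,0,0,0,0],[0.5,0,0,0,0,0,0],[0.5,0,0,0,0,0,0]]]}}

```text
clock: 18.5
position: [0.5062, 0.2688, 0.1245]
tool_rot: [-3.141, -0.0, -0.2]
force: [-0.7, 0.1, -2.2]
grip_width: 0.0621
finger_force: 67.0
```

```bash
python3 - <<'E'
from h import *
s=bot.observe();print(s['position'],s['qd'].round(3))
go(.506,.27,.112,-.2)
E
```

```text
[0.50622494 0.26879686 0.12451163] [-0.     0.001  0.001  0.001 -0.001 -0.    -0.   ]
shift [-0.0005 -0.0011  0.0125] turn_z 0.0001 dist 0.013
```

Call:
{"name": "move_arm", "arguments": {"moves": [[[0.5,0,-0.0012,0.005,0,0,0],[0.5,0,-0.0012,0.01,0,0,0],[0.5,0,-0.0012,0.014,0,0,0],[0.5,0,-0.0012,0.016,0,0,0],[0.5,0,-0.0012,0.018,0,0,0]]]}}

```text
clock: 19.0
position: [0.5066, 0.27, 0.1064]
tool_rot: [-3.141, -0.0, -0.2]
force: [-6.5, 0.2, 22.2]
grip_width: 0.0622
finger_force: 70.1
```

Call:
{"name": "move_arm", "arguments": {"moves": [[[0.5,0,0,0.0015,0,0,0],[0.5,0,0,0.003,0,0,0],[0.5,0,0,0.004,0,0,0],[0.5,0,0,0.004,0,0,0]]]}}

```text
clock: 19.4
position: [0.5068, 0.2711, 0.1056]
tool_rot: [-3.139, -0.001, -0.2]
force: [-18.5, -2.8, 58.0]
grip_width: 0.0622
finger_force: 74.5
```

It is resting on the rib (TCP 0.1064 against 0.1022 expected). I'll read the moment, then back off and shift.

```bash
python3 - <<'E'
from h import *
s=bot.observe();F=s['force'];M=s['moment'];print(F,M,s['position'])
# centre of pressure if moment about TCP: M=r x F, at contact depth ~36mm below TCP
for h in(0,-.036):
    # Mx=ry*Fz-rz*Fy ; My=rz*Fx-rx*Fz
    print('about TCP: rx',(h*F[0]-M[1])/F[2],'ry',(M[0]+h*F[1])/F[2])
E
```

```text
[-18.50742869  -2.75156415  57.98913379] [-2.22555142  3.76615427 -0.55505691] [0.50678301 0.27114846 0.10562207]
about TCP: rx -0.06494586187052039 ry -0.038378766333703844
about TCP: rx -0.05345633979625961 ry -0.036670578902027975
```

Call:
{"name": "move_arm", "arguments": {"moves": [[[0.5,0,0,-0.003,0,0,0],[0.5,0,0,-0.007,0,0,0],[0.5,0,0,-0.011,0,0,0],[0.5,0,0,-0.011,0,0,0],[0.5,0,0,-0.011,0,0,0]]]}}

```text
clock: 19.9
position: [0.5064, 0.2699, 0.1132]
tool_rot: [3.141, 0.0, -0.2]
force: [0.2, 0.2, -2.8]
grip_width: 0.0617
finger_force: 67.1
```

```bash
python3 - <<'E'
from h import *
import cv2
s=bot.observe();print(s['position'],s['tool_rot'],s['moment'],s['force'])
s=bot.grab_frame("scene")[:,:,::-1];t=bot.grab_frame("top")[:,:,::-1]
cv2.imwrite("pics/st2s.png",s);cv2.imwrite("pics/st2t.png",t)
c=lambda im,x,y:cv2.resize(im[y:y+60,x:x+56],None,fx=10,fy=10,interpolation=cv2.INTER_CUBIC)
cv2.imwrite("pics/st2.png",c(s,330,136))
E
```

```text
[0.50643151 0.26986202 0.1132383 ] [ 3.14148923e+00  1.41464946e-04 -1.99698156e-01] [0.01444867 0.01165345 0.00913067] [ 0.22192083  0.18381462 -2.84247011]
```

View pics/st2.png

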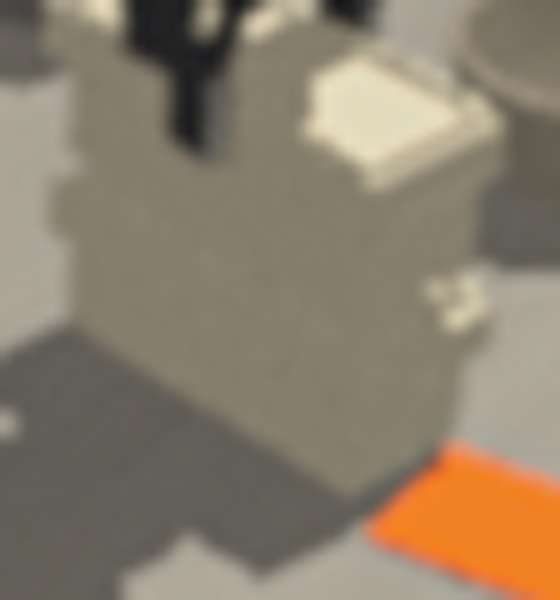

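The centre of pressure lies toward −x/−y of the tool, and the cameras also put the tub 5 mm or more low in y. So I'll shift +y by 3 mm and probe again lightly.

Call:
{"name": "move_arm", "arguments": {"moves": [[[0.5,0,-0.003,0.002,0,0,0.001],[0.5,0,-0.003,0.004,0,0,0.001],[0.5,0,-0.003,0.006,0,0,0.001],[0.5,0,-0.003,0.0075,0,0,0.001],[0.5,0,-0.003,0.0085,0,0,0.001]]]}}

```text
clock: 20.5
position: [0.507, 0.2728, 0.1046]
tool_rot: [3.141, 0.0, -0.206]
force: [-0.2, 0.4, -2.6]
grip_width: 0.062
finger_force: 67.1
```

```bash
cat >>h.py <<'E'
def cop():
    s=bot.observe();F=s['force'];M=s['moment'];print(s['position'].round(4),s['tool_rot'].round(4),F.round(1),M.round(3))
    rx=(-.036*F[0]-M[1])/F[2]; ry=(M[0]-.036*F[1])/F[2]; a=s['tool_rot'][2]
    print('u',rx*np.cos(a)+ry*np.sin(a),'v',-rx*np.sin(a)+ry*np.cos(a))
E
python3 -c "
from h import *
cop()"
```

```text
[0.507  0.2728 0.1046] [ 3.1414e+00  2.0000e-04 -2.0590e-01] [-0.2  0.4 -2.6] [ 0.01  -0.017  0.035]
u -0.009661265468884777 v -0.0006619838350295955
```

It is now below rib height with no contact, so it has entered the recess. I'll lower the rest.

Call:
{"name": "move_arm", "arguments": {"moves": [[[0.5,0,0,0.001,0,0,0],[0.5,0,0,0.002,0,0,0],[0.5,0,0,0.0025,0,0,0],[0.5,0,0,0.003,0,0,0],[0.5,0,0,0.003,0,0,0]]]}}

```text
clock: 21.0
position: [0.5072, 0.2729, 0.1023]
tool_rot: [-3.141, -0.0, -0.206]
force: [-2.1, -1.1, 3.7]
grip_width: 0.062
finger_force: 68.1
```

```bash
python3 -c "
from h import *
cop()"
```

```text
[0.5072 0.2729 0.1023] [-3.1413e+00 -3.0000e-04 -2.0600e-01] [-2.1 -1.1  3.7] [-0.175  0.179  0.002]
u -0.020372092758543455 v -0.04250013385212507
```

Seated at 0.1023, as predicted. I'll release and retreat upward.

Call:
{"name": "move_arm", "arguments": {"moves": [[[0.6,0,0,0,0,0,0],[0.75,0,0,0,0,0,0],[0.9,0,0,0,0,0,0],[1,0,0,0,0,0,0],[1,0,0,0,0,0,0]]]}}

```text
clock: 21.5
position: [0.507, 0.2729, 0.1019]
tool_rot: [-3.142, 0.0, -0.206]
force: [0.2, -1.1, -0.7]
grip_width: 0.0852
finger_force: 0.0
```

Call:
{"name": "move_arm", "arguments": {"moves": [[[1,0,0,-0.02,0,0,0],[1,0,0,-0.05,0,0,0],[1,0,0,-0.09,0,0,0],[1,0,0,-0.13,0,0,0],[1,0,0,-0.16,0,0,0]]]}}

```text
clock: 22.0
position: [0.5073, 0.273, 0.2645]
tool_rot: [-3.14, -0.001, -0.206]
force: [-0.5, -0.2, -0.7]
grip_width: 0.0851
finger_force: 0.0
```

Call:
{"name": "move_arm", "arguments": {"moves": [[[1,0,0.04,0,0,0,0],[1,0,0.08,0,0,0,0],[1,0,0.12,0,0,0,0],[1,0,0.16,0,0,0,0],[1,0,0.2,0,0,0,0]]]}}

```text
clock: 22.5
position: [0.4656, 0.0756, 0.262]
tool_rot: [-3.141, -0.0, -0.206]
force: [0.3, -0.8, 0.3]
grip_width: 0.0855
finger_force: 0.0
```

```bash
python3 - <<'E'
from h import *
import cv2
s=bot.observe();print(s['position'],s['grip_width'],s['force'])
s=bot.grab_frame("scene")[:,:,::-1];t=bot.grab_frame("top")[:,:,::-1]
c=lambda im,x,y:cv2.resize(im[y:y+90,x:x+65],None,fx=6,fy=6,interpolation=cv2.INTER_CUBIC)
cv2.imwrite("pics/end.png",np.hstack([c(s,322,105),c(t,198,175)]))
E
```

```text
[0.46555112 0.07558506 0.26200266] 0.08554295986535435 [ 0.28220717 -0.7962457   0.29383581]
```

View pics/end.png

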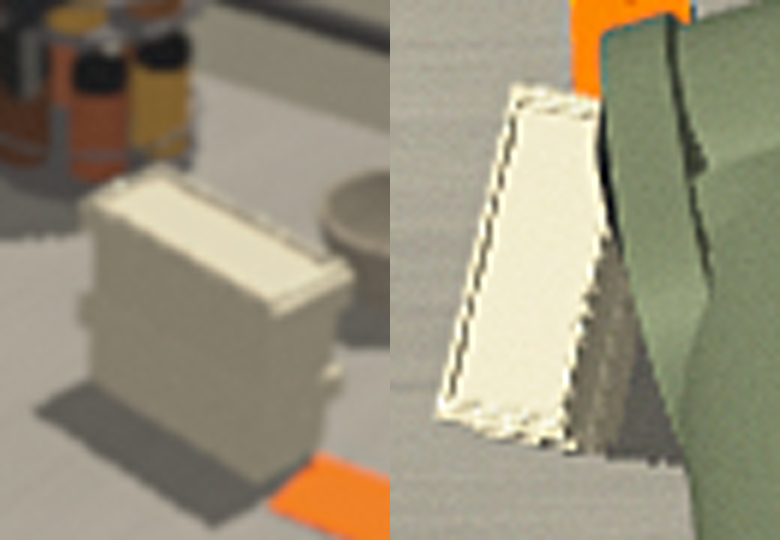

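The closed tub stands upright and level on the shut tub. The ends of the two lids line up at scene crop (82,205) and (80,305), and the gripper is clear.

```bash
python3 -c "
from workcell import bot
print(bot.job_done())"
```

```text
the job is handed in; nothing more can be done
None
```

I snapped the long lid home at both ends, stacked the closed tub in the shut tub's rib, let go and handed the job in at about 22.5 s; the first lowering hit the rib, so I moved it 3 mm and it seated, and no verdict came back.

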